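# Close a split block over a round bar and hold it shut

## Robot

A 6-joint arm with a two-finger parallel gripper is mounted at the origin on a cart in front of the work surface, level with it; the furniture and walls round the work are solid. World frame = base frame: x ahead of the robot, y to its left, z up, the work surface at z = 0. Lengths are in m, angles in degrees, forces in N, time in s.
With the tool pointing down it reaches from about 0.35 to 0.975 m from the base axis. Payload 4.9 kg.
Tool frame: the origin (TCP) lies at the very end of the fingers, on their centre line; the grasp point (between the pads) lies 19 mm behind it (ctrl.grip_depth is the distance from the TCP to the grasp point, in m); z points along the fingers, y is the line along which they close (so a half turn about z gives the same grasp; the last joint's range is limited). The gripper opens to 85 mm and grips with 20 to 120 N. Pads are 22 mm wide; open, the fingers measure 114 mm over their backs; the gripper's body (76 mm by 85 mm) begins 54 mm behind the grasp point. The pads swing forward as they close: fully open they stand 13 mm farther back than shut.
Start: joints at [-79.355, 3.019, 92.412, -0, 84.569, -6.818], TCP at [0.188, -0.596, 0.193] pointing down, gripper open.
Joint ranges: [-172.51, 172.51], [-57.92, 126.97], [3.15, 148.05], [-58.71, 238.71], [5.1, 150.11], [-179.66, 179.66]. Speed limits (degrees/s): [147.25, 147.25, 180, 180, 180, 180].

## Interface

Orientations are given as [roll, pitch, yaw] about the fixed x, y, z axes, in that order (R = Rz(yaw) Ry(pitch) Rx(roll)).
In Python, from bench import ctrl gives the robot as it stands.
- The arm moves only by the tool jog_arm, never from a script. Its argument "increments" is a list of rows, each an object with "delta_pos": the shift along the tool's x, y, z in mm, a list of three; "twist": the turn, a rotation vector about the tool's x, y, z in rad, a list of three. In form: [{"delta_pos": [dx, dy, dz], "twist": [rx, ry, rz]}, ...]. A call has 1 to 5 rows; each row is the pose to reach, as a shift and turn from the pose commanded when the call began, along the tool's axes at that moment; what a row does not reach only later rows make up. A row lasts 1/10 s, in which the tool goes at most 50 mm and 8.59 degrees, less where a joint would pass 70% of its speed; a pose out of reach is approached as far as the arm can. A call with a gripper value outside its range is refused whole. "gripper" is the gripper's target within -1 to 1 (shut at 1, half-way at 0, fully open at -1), set as the call begins (left out, the last holds). The fingers move at their own pace and stop on an object; the grip force is fixed at half the most. Time passes only in rows, so rows that repeat a pose let the fingers close. It gives the time, the measured TCP pose, the force, the opening and the grip force at its end, in the units of the state.
- ctrl.get_state(): the state, without advancing time (a new reading comes with each control period).
- ctrl.capture(name): name is "scene" or "side" or "wrist"; returns (picture, depth): 400x640x3 uint8, blue, green, red; 400x640 float32, m along the optical axis (not along the pixel's ray), 0 where there is no reading.
- ctrl.camera_info(name): a dict with "K" (3x3 intrinsics, pixels), "T" (4x4, takes a point from camera to world coordinates). Camera axes: x right, y down, z forward; pixel columns grow to the right and rows downward; lengths in m; the calibration is good to about 2 mm. A picture is of the moment at which its call begins: read the wrist's pose just before it. camera_info takes no time and is no camera call; for the wrist camera it gives the pose at the moment of the call.
- ctrl.hand_in(): hands the job in; it is judged then, once.
The state is a dict: "time": time; "q": joint angles; "dq": joint speeds; "joint_efforts": joint torques, N m; "position": TCP position; "tcp_rot": TCP orientation; "contact_force": force on the tool from outside, world axes, zero at the start; "moment": the same for the moment, N m; "grip_width": opening from 0.0 (shut) to 1.0 (fully open); "grasp_force": force on a finger pad.
Only numpy, scipy, OpenCV 4.12 (cv2) and the standard library are available. Lean on these libraries where they do the work, as an engineer would, in place of code of your own. Each camera call takes 0.05 s, during which the arm holds its last target. There are 200 camera calls.

## Task

Roll the round bar along its deck, without lifting it off, until it drops into the groove of the lower half of the split block. Then set the upper half on the two dowels and press it down against the sprung pins until the two halves meet all round. Finish while still holding the halves pressed shut: do not let go. Leave the loupe, the wooden movement holder and the clear jar where they stand.

Things in the scene. Friction and masses are not known exactly. Their poses are not given: they have to be found in the camera images.
- lower_half: Lower half of the aluminium split block, fixed to the bench, on a dark steel foot (52 x 154 mm, 8 mm high, 12 mm at its two screw heads). Origin on the bench under the block's centre; x from the roll-in deck to the block (away from the robot), y along the groove, z up. The block is 40 (x) x 110 (y) mm; its top, the parting face, is 30 mm above the bench.
- seat (a point): Centre of the lower half's parting face, over the middle of the groove: (0, 0, 30) mm in the frame of lower_half, same axes. The groove runs along y in the block's top: 23 mm wide, 12 mm deep, 66 mm long, closed at both ends.
- deck (a point): Middle of the roll-in deck's top, (-82, 0, 30) mm in the frame of lower_half, same axes. The aluminium deck is flush with the parting face, 80 mm wide, and reaches from the block's edge (x = -20 mm of lower_half) back to x = -145 mm. Dark rails 5 mm high along its sides, 66 mm between them, and a lip 5 mm high at its near end (x = -139 to -145 mm) keep the bar on it.
- dowel_0 (a point): Tip of the steel dowel at y = +44 mm of lower_half: 8 mm thick, 14 mm high above the parting face, its last 6 mm tapering to 3 mm
- dowel_1 (a point): Tip of the same kind of dowel at y = -44 mm of lower_half
- ejector_0 (a joint): Sprung steel pin (6 mm thick) in the lower half's parting face at (13.5, 44) mm of lower_half: 0 = up, 4 mm proud; 0.004 m = pressed flush. Force 3 N at 0, 5 N when flush.
- ejector_1 (a joint): The same sprung pin at (-13.5, -44) mm of lower_half. The two pins together carry the upper half 4 mm above the lower one unless it is pressed down with about 10 N, its weight included; they push it up again when let go.
- bar_center (a point): Centre of the round steel bar, 20 mm in diameter, 60 mm long, 0.15 kg, lying on the deck with its length along y of lower_half; own y axis along the bar, x and z turn as it rolls. It rolls easily when pushed from behind at mid-length, and soon stops when not pushed. In the groove, its centre lies about 2 mm below the parting face.
- upper_rib (a point): Middle of the grip rib of the upper half: 37 mm above the parting face, z up, y along rib and block. The upper half is a loose aluminium block, 0.25 kg, 40 (x) x 110 (y) x 24 mm (z), lying on the bench with its parting face down; on its top stands a plain rib 16 mm (x) x 50 mm (y), 26 mm high, its top 50 mm above the parting face.
- upper_face (a point): Centre of the upper half's parting face (underside), 37 mm below upper_rib; same axes. It lies on seat when the block is shut. Two vertical through holes, 9.5 mm wide with a small chamfer, at y = +44 and -44 mm take the dowels; it fits either way round. A groove in this face clears the bar.
- loupe: Black loupe standing on the bench, 30 mm wide, 31 mm high; origin under its centre. Leave it alone.
- holder: Small wooden movement holder with two metal jaws, 30 x 58 x 20 mm; origin under its centre. Leave it alone.
- jar: Clear jar, 37 mm wide, 45 mm high; origin under its centre. Leave it alone.
- hanging_tools (a point): Point between the low ends of two slim pen-shaped tools that hang on a black arc, fixed: the tips are at x 0.56 to 0.62 m, y -0.15 to -0.08 m, 0.19 m above the bench, and the tools rise from there away from the robot. Everything handled lies clear of them; pass in front of them (x below 0.46 m) when crossing from one side to the other.
Things that resemble listed ones, but are neither listed nor needed, are in the scene too. What is meant by the part that bears upper_rib is not yellow, and is the larger of those in its own colour.

How it is judged:
By the outcome, as a careful person would: the job done as asked, in the order asked, and still so for the second after the job is handed in, while the arm keeps its last pose, push and grip.
It also fails if it takes over 64 s, if anything falls off the work surface, if the arm or the gripper's body presses on something with over 40 N, if the wrist force passes 120 N, or if a joint passes its speed limit or range.

## Working session

There is one attempt and no reset: what is moved stays moved. The work goes in short steps, Python scripts to look and compute and a tool call to move; the robot and the scene stay as the last step left them, time stands still between calls to the robot, and variables do not carry over. Pictures are saved under pics/ and viewed, at most 10 in all, crops included, and the job is handed in when it is done.

Besides the shell and the picture viewer there is one more tool, called in YAML: its name, and indented under it one key for each argument. jog_arm: Moves the arm, as the interface text tells. Its arguments: {"type":"object","properties":{"increments":{"type":"array"},"gripper":{"type":"number"}},"required":["increments"]}

```bash
ls; mkdir -p pics; python3 - <<'E'
from bench import ctrl
import cv2,numpy as np
s=ctrl.get_state();print(s)
for n in("scene","side"):
    i,d=ctrl.capture(n);cv2.imwrite(f"pics/{n}0.png",i);np.save(f"pics/{n}0.npy",d)
    c=ctrl.camera_info(n);print(n,np.round(c["K"],1).tolist(),np.round(c["T"],3).tolist())
E
```

```text
pics
{'time': 0.0, 'q': array([-7.93560362e+01,  3.05603583e+00,  9.24918373e+01, -6.07386179e-05,
        8.45692406e+01, -6.81840088e+00]), 'dq': array([ 0.03678523,  0.06539799, -0.00248892,  0.06532596, -0.02744174,
       -0.05747169]), 'joint_efforts': array([-1.22295569e-03, -3.93682945e+01, -3.70176494e+01, -1.40619413e-04,
        7.20718337e-03,  1.50443464e-05]), 'position': array([ 0.18741697, -0.59550246,  0.19137899]), 'tcp_rot': array([-1.79883707e+02, -1.38440423e-02,  1.74623564e+01]), 'contact_force': array([-0.71928709,  0.72587878,  0.20346709]), 'moment': array([-0.00992765, -0.04691706, -0.0083399 ]), 'grasp_force': 0.0, 'grip_width': 0.9964095636224158}
scene [[452.6, 0.0, 320.3], [0.0, 452.6, 201.6], [0.0, 0.0, 1.0]] [[-0.807, -0.312, 0.502, -0.068], [-0.591, 0.412, -0.694, 0.667], [0.01, -0.856, -0.516, 0.749], [0.0, 0.0, 0.0, 1.0]]
side [[370.7, 0.0, 322.2], [0.0, 370.7, 197.9], [0.0, 0.0, 1.0]] [[0.98, -0.069, 0.186, 0.29], [-0.198, -0.375, 0.906, -1.265], [0.007, -0.924, -0.381, 0.598], [0.0, 0.0, 0.0, 1.0]]
```

View pics/scene0.png

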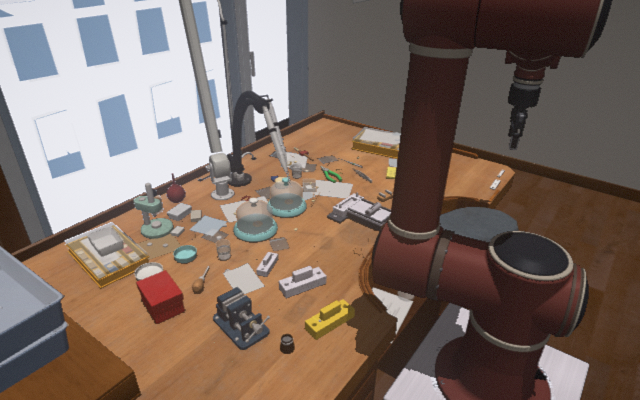

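View pics/side0.png

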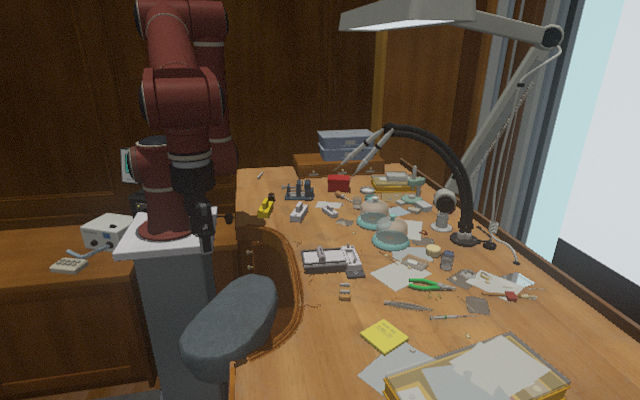

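The scene view shows three ribbed blocks: yellow at (328,317), large silver at (302,281) and small silver at (267,263). The large silver one fits, being not yellow and the larger of its colour. The deck and lower half are at about (365,212), or (330,260) in the side view. Next I'll confirm in a crop and get rough positions.

```bash
cat > h.py <<'E'
import numpy as np,cv2
from bench import ctrl
def cloud(d,c):
    K,T=np.array(c["K"]),np.array(c["T"])
    v,u=np.mgrid[:d.shape[0],:d.shape[1]]
    P=np.stack([(u-K[0,2])/K[0,0]*d,(v-K[1,2])/K[1,1]*d,d],-1)
    return P@T[:3,:3].T+T[:3,3]
E
python3 - <<'E'
from h import *
for n,pts in(("scene",[(302,281),(267,263),(328,317),(340,210),(375,213),(287,342),(240,318)]),("side",[(355,272),(312,262),(330,250),(330,260),(299,211),(330,210),(266,208)])):
    d=np.load(f"pics/{n}0.npy");P=cloud(d,ctrl.camera_info(n))
    for u,v in pts: print(n,u,v,P[v,u].round(3))
a=cv2.imread("pics/scene0.png")[240:345,200:360];b=cv2.imread("pics/side0.png")[235:285,290:370]
cv2.imwrite("pics/crop1.png",np.vstack([cv2.resize(a,(480,315),interpolation=2),cv2.resize(b,(480,280),interpolation=2)]))
E
```

```text
scene 302 281 [0.455 0.016 0.023]
scene 267 263 [0.568 0.016 0.023]
scene 328 317 [0.332 0.081 0.03 ]
scene 340 210 [ 0.559 -0.3    0.027]
scene 375 213 [ 0.463 -0.343  0.031]
scene 287 342 [0.36  0.186 0.029]
scene 240 318 [0.478 0.2   0.036]
side 355 272 [ 0.559 -0.419  0.011]
side 312 262 [ 0.443 -0.383  0.035]
side 330 250 [ 0.509 -0.321  0.03 ]
side 330 260 [ 0.497 -0.375  0.03 ]
side 299 211 [ 0.459 -0.016  0.027]
side 330 210 [ 0.579 -0.006  0.016]
side 266 208 [0.34  0.046 0.021]
```

View pics/crop1.png

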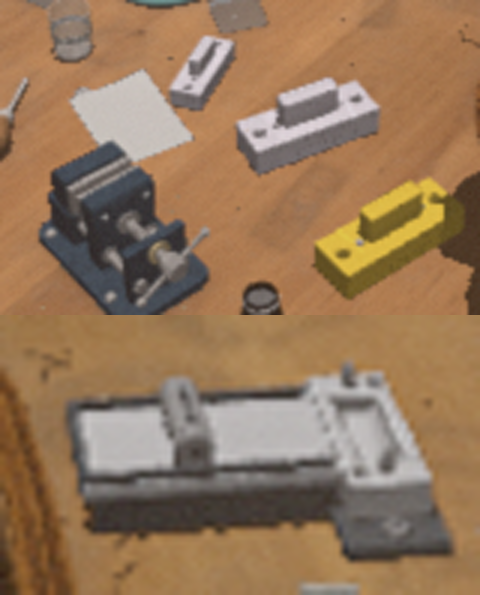

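The crop confirms the large silver block: ribbed, with two holes, at about (310,125). The bar lies on the deck, upright-looking at (185,430), and the groove is to its right. Moving in for a wrist view.

jog_arm:
  increments:
    - {"delta_pos":[45,-23,-10],"twist":[0,0,0]}
    - {"delta_pos":[90,-46,-20],"twist":[0,0,0]}
    - {"delta_pos":[135,-70,-40],"twist":[0,0,0]}
    - {"delta_pos":[180,-93,-60],"twist":[0,0,0]}
    - {"delta_pos":[225,-116,-80],"twist":[0,0,0]}

```text
time: 0.6
position: [0.3573, -0.427, 0.2666]
tcp_rot: [-180.0, 0.0, 17.4]
contact_force: [0.9, -1.1, 0.3]
grip_width: 0.999
grasp_force: 0.0
```

jog_arm:
  increments:
    - {"delta_pos":[30,-20,-10],"twist":[0,0,0]}
    - {"delta_pos":[60,-35,-20],"twist":[0,0,0]}
    - {"delta_pos":[60,-35,-20],"twist":[0,0,0]}
    - {"delta_pos":[60,-35,-20],"twist":[0,0,0]}
  gripper: 1

```text
time: 1.0
position: [0.4033, -0.377, 0.2863]
tcp_rot: [-180.0, 0.0, 17.5]
contact_force: [0.1, -0.1, 0.7]
grip_width: 0.331
grasp_force: 0.0
```

```bash
python3 - <<'E'
from h import *
s=ctrl.get_state();c=ctrl.camera_info("wrist")
print(s["time"],s["position"],s["tcp_rot"],s["grip_width"]);print(np.round(c["K"],1).tolist(),np.round(c["T"],4).tolist())
i,d=ctrl.capture("wrist");cv2.imwrite("pics/w1.png",i);np.save("pics/w1.npy",d);np.save("pics/w1T.npy",c["T"])
E
```

```text
1.0 [ 0.40331958 -0.37699588  0.28626515] [-1.79997792e+02  3.69856970e-02  1.75460534e+01] 0.3307506624567661
[[295.9, 0.0, 317.4], [0.0, 295.9, 194.5], [0.0, 0.0, 1.0]] [[0.3019, -0.9072, -0.2932, 0.4786], [-0.9534, -0.2875, -0.0918, -0.3516], [-0.001, 0.3072, -0.9516, 0.4669], [0.0, 0.0, 0.0, 1.0]]
```

View pics/w1.png

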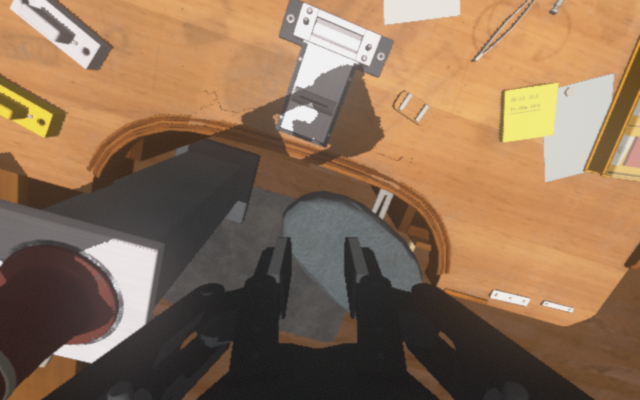

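The wrist view shows the lower half at (335,40), with the deck running down to (305,135) and the bar near (315,100). The upper half is at (60,35). Now fit poses from depth.

```bash
cat >> h.py <<'E'
def ortho(P,I,x0,x1,y0,y1,s=0.001,zr=(0.005,0.06)):
    """top-down maps: height (m) and colour; rows = x from far to near, cols = y from left(+)"""
    h=int((x1-x0)/s);w=int((y1-y0)/s);Z=np.zeros((h,w));C=np.zeros((h,w,3),np.uint8)
    m=(P[...,0]>x0)&(P[...,0]<x1-s)&(P[...,1]>y0+s)&(P[...,1]<y1)&(P[...,2]>-.02)&(P[...,2]<.08)
    r=((x1-P[m][:,0])/s).astype(int);c=((y1-P[m][:,1])/s).astype(int)
    Z[r.clip(0,h-1),c.clip(0,w-1)]=P[m][:,2];C[r.clip(0,h-1),c.clip(0,w-1)]=I[m];return Z,C
E
python3 - <<'E'
from h import *
for n in("w1","scene0","side0"):
    d=np.load(f"pics/{n}.npy");I=cv2.imread(f"pics/{n}.png")
    c=ctrl.camera_info({"w1":"wrist","scene0":"scene","side0":"side"}[n])
    if n=="w1": c["T"]=np.load("pics/w1T.npy")
    P=cloud(d,c);ok=d>0
    # upper half, block top
    R=lambda a,b,e,f,z0,z1:P[ok&(P[...,0]>a)&(P[...,0]<b)&(P[...,1]>e)&(P[...,1]<f)&(P[...,2]>z0)&(P[...,2]<z1)]
    for nm,q in(("bench",R(.4,.55,-.2,-.1,-.02,.02)),("uptop",R(.39,.53,-.06,.08,.018,.031)),("rib",R(.39,.53,-.06,.08,.043,.058)),("lowtop",R(.515,.62,-.43,-.25,.024,.034)),("deck",R(.38,.62,-.45,-.25,.024,.034)),("bar",R(.40,.53,-.43,-.28,.04,.06))):
        if len(q)<5: print(n,nm,len(q));continue
        (cx,cy),(w,h),a=cv2.minAreaRect(q[:,:2].astype(np.float32)*1000)
        print(n,nm,len(q),"c",round(cx,1),round(cy,1),"size",round(w,1),round(h,1),"ang",round(a,1),"z",np.median(q[:,2]).round(4),"mean",q[:,:2].mean(0).round(4))
E
```

```text
w1 bench 7607 c 475.1 -150.0 size 100.0 149.9 ang 90.0 z -0.002 mean [ 0.4772 -0.1503]
w1 uptop 1760 c 460.8 9.0 size 112.2 40.9 ang 65.8 z 0.0237 mean [ 0.4572 -0.0046]
w1 rib 646 c 460.6 8.0 size 50.6 16.7 ang 64.5 z 0.0492 mean [0.4611 0.0064]
w1 lowtop 2991 c 548.6 -350.7 size 110.2 69.7 ang 87.0 z 0.0294 mean [ 0.55   -0.3498]
w1 deck 5827 c 501.4 -348.3 size 110.2 164.4 ang 87.0 z 0.0295 mean [ 0.5106 -0.3484]
w1 bar 658 c 474.3 -346.9 size 59.9 19.6 ang 87.4 z 0.0478 mean [ 0.4744 -0.3467]
scene0 bench 1253 c 475.0 -150.0 size 99.9 149.9 ang 90.0 z -0.0015 mean [ 0.473  -0.1484]
scene0 uptop 467 c 459.0 8.0 size 111.7 45.0 ang 66.1 z 0.0239 mean [0.456  0.0145]
scene0 rib 120 c 458.8 8.9 size 49.5 19.9 ang 61.7 z 0.049 mean [0.4585 0.0109]
scene0 lowtop 318 c 549.6 -351.4 size 114.4 69.0 ang 89.0 z 0.0297 mean [ 0.549  -0.3476]
scene0 deck 681 c 501.2 -350.6 size 114.4 165.9 ang 89.0 z 0.0298 mean [ 0.5039 -0.3433]
scene0 bar 93 c 472.4 -345.4 size 65.9 20.7 ang 88.7 z 0.0473 mean [ 0.4705 -0.3434]
side0 bench 591 c 475.0 -150.1 size 149.7 99.8 ang 0.1 z -0.0022 mean [ 0.4752 -0.1515]
side0 uptop 111 c 461.8 6.5 size 116.6 42.0 ang 65.7 z 0.023 mean [ 0.4595 -0.0093]
side0 rib 32 c 462.3 3.5 size 48.0 15.4 ang 69.0 z 0.0482 mean [0.4621 0.0014]
side0 lowtop 355 c 550.1 -356.1 size 114.6 69.4 ang 89.8 z 0.0294 mean [ 0.5493 -0.3583]
side0 deck 784 c 502.4 -352.5 size 114.5 164.3 ang 87.2 z 0.0295 mean [ 0.504  -0.3567]
side0 bar 85 c 474.8 -350.1 size 63.1 18.3 ang 86.8 z 0.0474 mean [ 0.4735 -0.3561]
```

Good agreement between views. The lower half has yaw −3° and its seat is at (563.8, −351.6). The bar is at local x ≈ −89.5. The upper half is centred at (460.7, 8.5) with yaw −24.6°. Going behind the bar with the fingers shut.

jog_arm:
  increments:
    - {"delta_pos":[12,-5,45],"twist":[0,0,0.12]}
    - {"delta_pos":[24,-10,90],"twist":[0,0,0.24]}
    - {"delta_pos":[36,-15,135],"twist":[0,0,0.358]}
    - {"delta_pos":[46.5,-18.7,176],"twist":[0,0,0.358]}
    - {"delta_pos":[46.5,-18.7,176],"twist":[0,0,0.358]}

```text
time: 1.55
position: [0.4373, -0.3417, 0.1021]
tcp_rot: [-179.4, 0.7, -3.1]
contact_force: [-0.9, 1.1, -0.7]
grip_width: 0.001
grasp_force: 0.0
```

jog_arm:
  increments:
    - {"delta_pos":[0,0,0],"twist":[0,0,0]}
    - {"delta_pos":[0,0,0],"twist":[0,0,0]}

```text
time: 1.75
position: [0.4426, -0.3478, 0.1135]
tcp_rot: [179.8, -0.2, -3.1]
contact_force: [0.3, 0.4, 0.2]
grip_width: 0.004
grasp_force: 0.0
```

jog_arm:
  increments:
    - {"delta_pos":[0,0,0],"twist":[0,0,0]}
    - {"delta_pos":[0,0,0],"twist":[0,0,0]}

```text
time: 1.95
position: [0.4427, -0.347, 0.1131]
tcp_rot: [179.8, -0.2, -3.1]
contact_force: [0.1, 0.3, 0.0]
grip_width: 0.005
grasp_force: 0.0
```

```bash
cat >> h.py <<'E'
def rect(P,box,z0,z1):
    a,b,e,f=box;q=P[(P[...,0]>a)&(P[...,0]<b)&(P[...,1]>e)&(P[...,1]<f)&(P[...,2]>z0)&(P[...,2]<z1)]
    if len(q)<8: return None
    (x,y),(w,h),t=cv2.minAreaRect(q[:,:2].astype(np.float32)*1000)
    return [round(float(v),1) for v in(x,y,w,h,t,np.median(q[:,2])*1000)],len(q)
def wrist(n):
    s=ctrl.get_state();c=ctrl.camera_info("wrist");i,d=ctrl.capture("wrist")
    cv2.imwrite(f"pics/{n}.png",i);P=cloud(d,c);P[d<=0]=9
    print(round(s["time"],2),s["position"].round(4),s["tcp_rot"].round(2),s["contact_force"].round(1),s["grip_width"].round(3))
    return i,P
E
python3 - <<'E'
from h import *
i,P=wrist("w2")
for nm,b,z0,z1 in(("deck",(.38,.62,-.45,-.25),.024,.034),("low",(.545,.62,-.45,-.25),.024,.034),("bar",(.445,.53,-.43,-.28),.041,.06),("dow0",(.54,.60,-.33,-.29),.036,.06),("dow1",(.54,.60,-.42,-.38),.036,.06)): print(nm,rect(P,b,z0,z1))
E
```

```text
Traceback (most recent call last):
  File "h.py", line 22, in wrist
    print(round(s["time"],2),s["position"].round(4),s["tcp_rot"].round(2),s["contact_force"].round(1),s["grip_width"].round(3))
                                                                                                      ^^^^^^^^^^^^^^^^^^^^^
AttributeError: 'float' object has no attribute 'round'
```

View pics/w2.png

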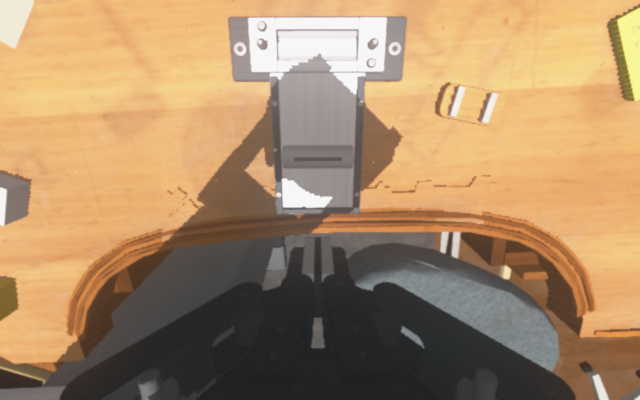

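The view shows the bar at (318,156), centred on the deck, the groove at (317,45), dowels at (262,44) and (373,44), and the fingers aligned at x≈318.

```bash
sed -i 's/s\["grip_width"\].round(3)/round(s["grip_width"],3)/' h.py
python3 - <<'E'
from h import *
i,P=wrist("w2b")
for nm,b,z0,z1 in(("deck",(.38,.62,-.45,-.25),.024,.034),("low",(.545,.62,-.45,-.25),.024,.034),("bar",(.445,.53,-.43,-.28),.041,.06),("dow0",(.54,.60,-.33,-.29),.036,.06),("dow1",(.54,.60,-.42,-.38),.036,.06)): print(nm,rect(P,b,z0,z1))
E
```

```text
2.0 [ 0.4425 -0.3467  0.1126] [ 1.7987e+02 -1.3000e-01 -3.0700e+00] [-0.4  0.5  0.2] 0.0
deck ([501.3, -348.4, 110.5, 164.1, 86.9, 29.5], 14313)
low ([563.5, -351.8, 110.6, 39.8, 87.1, 29.4], 4473)
bar ([475.1, -346.9, 59.9, 18.5, 87.1, 47.9], 1543)
dow0 ([555.3, -312.1, 29.2, 7.7, 22.9, 40.2], 94)
dow1 ([561.1, -395.6, 7.0, 7.4, 40.6, 40.2], 92)
```

jog_arm:
  increments:
    - {"delta_pos":[0,-1.4,30],"twist":[0,0,0]}
    - {"delta_pos":[0,-1.4,55],"twist":[0,0,0]}
    - {"delta_pos":[0,-1.4,75],"twist":[0,0,0]}
    - {"delta_pos":[0,-1.4,75],"twist":[0,0,0]}
    - {"delta_pos":[0,-1.4,75],"twist":[0,0,0]}

```text
time: 2.55
position: [0.4421, -0.3443, 0.036]
tcp_rot: [180.0, -0.0, -3.0]
contact_force: [0.4, -0.9, 0.7]
grip_width: -0.004
grasp_force: 0.0
```

jog_arm:
  increments:
    - {"delta_pos":[4,0,0],"twist":[0,0,0]}
    - {"delta_pos":[9,0,0],"twist":[0,0,0]}
    - {"delta_pos":[14,0,0],"twist":[0,0,0]}
    - {"delta_pos":[19,0,0],"twist":[0,0,0]}
    - {"delta_pos":[24,0,0],"twist":[0,0,0]}

```text
time: 3.05
position: [0.4667, -0.3456, 0.0359]
tcp_rot: [180.0, -0.0, -3.0]
contact_force: [0.3, 0.1, -0.2]
grip_width: 0.0
grasp_force: 0.0
```

jog_arm:
  increments:
    - {"delta_pos":[5,0,0],"twist":[0,0,0]}
    - {"delta_pos":[10,0,0],"twist":[0,0,0]}
    - {"delta_pos":[15,0,0],"twist":[0,0,0]}
    - {"delta_pos":[20,0,0],"twist":[0,0,0]}
    - {"delta_pos":[25,0,0],"twist":[0,0,0]}

```text
time: 3.55
position: [0.4913, -0.3468, 0.0355]
tcp_rot: [-180.0, 0.0, -3.0]
contact_force: [0.2, -0.4, 0.2]
grip_width: -0.0
grasp_force: 0.0
```

```bash
python3 - <<'E'
from h import *
i,P=wrist("w3")
print(rect(P,(.445,.56,-.385,-.28),.042,.06))
E
```

```text
3.55 [ 0.4913 -0.3468  0.0355] [-1.80e+02  1.00e-02 -3.05e+00] [ 0.2 -0.4  0.2] -0.0
([474.9, -347.3, 59.8, 19.3, 86.7, 47.2], 1213)
```

View pics/w3.png

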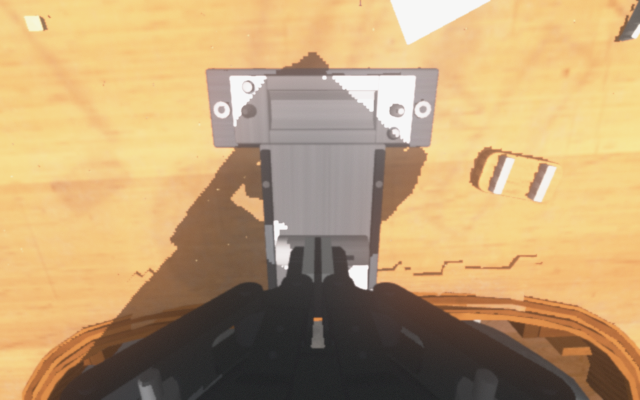

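```bash
python3 - <<'E'
from h import *
i,P=wrist("w4");c=ctrl.camera_info("wrist");print(np.round(c["T"],3).tolist())
print(rect(P,(.445,.56,-.385,-.28),.042,.06),rect(P,(.545,.62,-.45,-.25),.024,.034))
E
```

```text
3.6 [ 0.492  -0.3469  0.0357] [ 1.7999e+02 -4.0000e-02 -3.0400e+00] [-0.3  0.7  1. ] -0.0
[[-0.052, -0.951, -0.306, 0.57], [-0.999, 0.05, 0.017, -0.349], [-0.001, 0.307, -0.952, 0.216], [0.0, 0.0, 0.0, 1.0]]
([475.0, -347.1, 59.6, 18.7, 87.7, 47.3], 1155) ([563.3, -351.8, 110.4, 40.3, 87.2, 29.4], 7360)
```

The picture shows the fingertips at (318,250) just meeting the bar at (318,245), which hasn't moved. That is about 20 mm short of what I assumed. I'll check the fingertips' true position by depth.

```bash
python3 - <<'E'
from h import *
i,P=wrist("w5")
for u in(295,300,335,342):
    print(u,[(v,(P[v,u]*1000).round(0).tolist()) for v in range(236,300,8)])
q=P[230:330,285:352].reshape(-1,3);q=q[(q[:,2]>.055)&(q[:,2]<.12)]
for z in range(50,120,8):
    m=q[(q[:,2]*1000>=z)&(q[:,2]*1000<z+8)]
    if len(m): print(z,len(m),(m[:,:2].min(0)*1000).round(0),(m[:,:2].max(0)*1000).round(0))
E
```

```text
3.65 [ 0.4916 -0.3468  0.0356] [ 1.7999e+02 -1.0000e-02 -3.0200e+00] [-0.2 -0.3 -0.4] -0.001
295 [(236, [484.0, -330.0, 37.0]), (244, [482.0, -330.0, 44.0]), (252, [499.0, -334.0, 86.0]), (260, [500.0, -335.0, 95.0]), (268, [499.0, -336.0, 101.0]), (276, [505.0, -337.0, 116.0]), (284, [505.0, -337.0, 121.0]), (292, [504.0, -338.0, 125.0])]
300 [(236, [485.0, -333.0, 39.0]), (244, [483.0, -333.0, 46.0]), (252, [499.0, -337.0, 86.0]), (260, [499.0, -337.0, 94.0]), (268, [499.0, -338.0, 100.0]), (276, [505.0, -339.0, 117.0]), (284, [505.0, -339.0, 121.0]), (292, [504.0, -339.0, 125.0])]
335 [(236, [484.0, -356.0, 38.0]), (244, [482.0, -356.0, 46.0]), (252, [498.0, -354.0, 86.0]), (260, [498.0, -354.0, 94.0]), (268, [498.0, -353.0, 100.0]), (276, [505.0, -353.0, 118.0]), (284, [504.0, -352.0, 121.0]), (292, [504.0, -352.0, 125.0])]
342 [(236, [483.0, -361.0, 38.0]), (244, [481.0, -360.0, 45.0]), (252, [498.0, -358.0, 86.0]), (260, [498.0, -357.0, 94.0]), (268, [498.0, -356.0, 101.0]), (276, [504.0, -355.0, 116.0]), (284, [504.0, -355.0, 121.0]), (292, [503.0, -355.0, 125.0])]
74 131 [ 498. -357.] [ 503. -333.]
82 413 [ 497. -359.] [ 504. -332.]
90 498 [ 497. -359.] [ 504. -332.]
98 543 [ 497. -359.] [ 504. -332.]
106 700 [ 481. -359.] [ 505. -332.]
114 488 [ 484. -359.] [ 507. -333.]
```

```bash
python3 - <<'E'
from h import *
out=[]
for n in("side","scene"):
    i,d=ctrl.capture(n);c=ctrl.camera_info(n);P=cloud(d,c);P[d<=0]=9
    m=(abs(P[...,0]-.49)<.05)&(abs(P[...,1]+.347)<.06)&(P[...,2]>.02)
    q=P[m]
    for z in range(30,160,10):
        k=q[(q[:,2]*1000>=z)&(q[:,2]*1000<z+10)]
        if len(k): print(n,z,len(k),(k[:,:2].min(0)*1000).round(0),(k[:,:2].max(0)*1000).round(0))
    v,u=np.where(m);cu,cv=int(np.median(u)),int(np.median(v))
    out.append(cv2.resize(i[max(0,cv-50):cv+50,max(0,cu-60):cu+60],(480,400),interpolation=2))
cv2.imwrite("pics/crop2.png",cv2.resize(np.hstack(out),(800,333)))
E
```

```text
side 30 251 [ 440. -393.] [ 538. -309.]
side 40 75 [ 464. -381.] [ 484. -322.]
side 50 7 [ 470. -377.] [ 477. -326.]
side 70 12 [ 481. -355.] [ 502. -350.]
side 80 21 [ 481. -364.] [ 501. -349.]
side 90 24 [ 482. -363.] [ 501. -347.]
side 100 23 [ 481. -363.] [ 501. -349.]
side 110 10 [ 480. -375.] [ 499. -334.]
side 120 32 [ 479. -384.] [ 502. -323.]
side 130 19 [ 477. -392.] [ 501. -342.]
side 140 36 [ 475. -401.] [ 501. -339.]
side 150 38 [ 475. -406.] [ 509. -339.]
scene 30 269 [ 440. -391.] [ 540. -304.]
scene 40 79 [ 463. -378.] [ 484. -315.]
scene 50 15 [ 465. -374.] [ 477. -320.]
scene 70 8 [ 480. -350.] [ 498. -336.]
scene 80 23 [ 478. -355.] [ 495. -330.]
scene 90 25 [ 478. -351.] [ 499. -331.]
scene 100 26 [ 478. -351.] [ 497. -328.]
scene 110 18 [ 478. -357.] [ 496. -331.]
scene 120 55 [ 476. -380.] [ 503. -311.]
scene 130 47 [ 473. -388.] [ 504. -301.]
scene 140 70 [ 472. -396.] [ 504. -295.]
scene 150 71 [ 471. -403.] [ 505. -288.]
```

View pics/crop2.png

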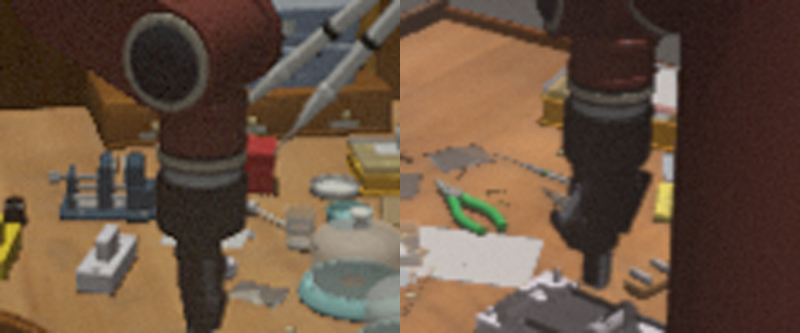

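All three cameras agree: the fingertips really end at z ≈ 73 mm while the state says 36 mm. Their x and y match. So the reported TCP lies about 38 mm past the actual tips along the tool. I'll measure that offset precisely.

```bash
python3 - <<'E'
from h import *
i,P=wrist("w6")
m=P[235:262,288:350].reshape(-1,3);m=m[(m[:,2]>.06)&(m[:,2]<.09)]
print("wrist",np.sort(m[:,2]*1000)[:40:4].round(1))
for n in("side","scene"):
    z=[]
    for k in range(2):
        i,d=ctrl.capture(n);P=cloud(d,ctrl.camera_info(n));P[d<=0]=9
        q=P[(abs(P[...,0]-.49)<.03)&(abs(P[...,1]+.347)<.03)&(P[...,2]>.06)]
        z+=list(np.sort(q[:,2]*1000)[:4].round(1))
    print(n,z)
E
```

```text
3.8 [ 0.4908 -0.3467  0.0355] [-1.7999e+02  2.0000e-02 -3.0500e+00] [ 0.6  0.2 -0.2] 0.002
wrist [76.7 77.2 77.3 77.4 77.4 77.9 78.1 78.4 78.6 78.7]
side [np.float64(72.8), np.float64(73.8), np.float64(75.6), np.float64(75.8), np.float64(73.7), np.float64(74.7), np.float64(74.8), np.float64(75.1)]
scene [np.float64(73.2), np.float64(75.4), np.float64(75.5), np.float64(76.1), np.float64(75.0), np.float64(76.1), np.float64(76.1), np.float64(76.8)]
```

jog_arm:
  increments:
    - {"delta_pos":[-25,0,0],"twist":[0,0,0]}
    - {"delta_pos":[-49,0,0],"twist":[0,0,0]}
    - {"delta_pos":[-49,0,10],"twist":[0,0,0]}
    - {"delta_pos":[-49,0,24],"twist":[0,0,0]}
    - {"delta_pos":[-49,0,37],"twist":[0,0,0]}

```text
time: 4.55
position: [0.4423, -0.3441, -0.0026]
tcp_rot: [-180.0, -0.0, -3.0]
contact_force: [-0.1, 0.5, -0.2]
grip_width: -0.001
grasp_force: 0.0
```

jog_arm:
  increments:
    - {"delta_pos":[0,0,0],"twist":[0,0,0]}
    - {"delta_pos":[4,0,0],"twist":[0,0,0]}
    - {"delta_pos":[9,0,0],"twist":[0,0,0]}
    - {"delta_pos":[14,0,0],"twist":[0,0,0]}
    - {"delta_pos":[19,0,0],"twist":[0,0,0]}

```text
time: 5.05
position: [0.462, -0.3456, -0.0008]
tcp_rot: [180.0, -0.1, -3.0]
contact_force: [-0.6, -0.2, -0.7]
grip_width: -0.001
grasp_force: 0.1
```

```bash
python3 - <<'E'
from h import *
i,P=wrist("w7")
print(rect(P,(.445,.56,-.385,-.31),.042,.06))
E
```

```text
5.05 [ 0.462  -0.3456 -0.0008] [ 1.7995e+02 -5.0000e-02 -3.0300e+00] [-0.6 -0.2 -0.7] -0.001
([480.8, -347.4, 60.2, 25.3, 87.4, 48.1], 5265)
```

The bar now rolls ahead of the fingers. Continuing.

jog_arm:
  increments:
    - {"delta_pos":[5,0,0],"twist":[0,0,0]}
    - {"delta_pos":[10,0,0],"twist":[0,0,0]}
    - {"delta_pos":[15,0,0],"twist":[0,0,0]}
    - {"delta_pos":[20,0,0],"twist":[0,0,0]}
    - {"delta_pos":[25,0,0],"twist":[0,0,0]}

```text
time: 5.6
position: [0.4864, -0.3465, -0.0015]
tcp_rot: [-180.0, -0.0, -3.0]
contact_force: [0.8, 0.1, -0.6]
grip_width: -0.004
grasp_force: 0.1
```

jog_arm:
  increments:
    - {"delta_pos":[5,0,0],"twist":[0,0,0]}
    - {"delta_pos":[10,0,0],"twist":[0,0,0]}
    - {"delta_pos":[14,0,0],"twist":[0,0,0]}
    - {"delta_pos":[18,0,0],"twist":[0,0,0]}
    - {"delta_pos":[22,0,0],"twist":[0,0,0]}

```text
time: 6.1
position: [0.5082, -0.3477, -0.0015]
tcp_rot: [-180.0, 0.0, -3.0]
contact_force: [1.4, -0.3, -0.1]
grip_width: 0.001
grasp_force: 0.1
```

```bash
python3 - <<'E'
from h import *
i,P=wrist("w8")
print(rect(P,(.522,.6,-.385,-.31),.034,.06))
E
```

```text
6.1 [ 0.5082 -0.3477 -0.0015] [-180.      0.     -3.05] [ 1.4 -0.3 -0.1] 0.001
([550.8, -347.5, 75.0, 57.5, 90.0, 47.4], 5134)
```

jog_arm:
  increments:
    - {"delta_pos":[3,0,0],"twist":[0,0,0]}
    - {"delta_pos":[6,0,0],"twist":[0,0,0]}
    - {"delta_pos":[9,0,0],"twist":[0,0,0]}
    - {"delta_pos":[12,0,0],"twist":[0,0,0]}
    - {"delta_pos":[15,0,0],"twist":[0,0,0]}

```text
time: 6.65
position: [0.5231, -0.3485, -0.0014]
tcp_rot: [180.0, -0.0, -3.0]
contact_force: [-0.4, 0.3, 0.4]
grip_width: -0.0
grasp_force: 0.2
```

jog_arm:
  increments:
    - {"delta_pos":[3,0,0],"twist":[0,0,0]}
    - {"delta_pos":[6,0,0],"twist":[0,0,0]}
    - {"delta_pos":[9,0,0],"twist":[0,0,0]}
    - {"delta_pos":[12,0,0],"twist":[0,0,0]}
    - {"delta_pos":[12,0,0],"twist":[0,0,0]}

```text
time: 7.15
position: [0.5353, -0.3492, -0.0014]
tcp_rot: [180.0, -0.0, -3.0]
contact_force: [0.2, -0.9, -0.3]
grip_width: -0.003
grasp_force: 0.0
```

```bash
python3 - <<'E'
from h import *
i,P=wrist("w9")
Z,C=ortho(P,i,.50,.62,-.42,-.28)
for x in(.545,.55,.555,.56,.565,.57,.575,.58):
    q=P[(abs(P[...,0]-x)<.001)&(P[...,2]<.06)]
    print(x,[(np.median(q[abs(q[:,1]-y)<.004][:,2])*1000).round(1) if (abs(q[:,1]-y)<.004).any() else None for y in(-.33,-.34,-.35,-.36,-.37)])
E
```

```text
7.15 [ 0.5353 -0.3492 -0.0014] [ 1.7999e+02 -2.0000e-02 -3.0400e+00] [ 0.2 -0.9 -0.3] -0.003
0.545 [np.float64(29.1), np.float64(29.2), np.float64(40.1), np.float64(29.4), np.float64(29.3)]
0.55 [np.float64(29.4), np.float64(29.3), np.float64(29.4), np.float64(29.3), np.float64(28.7)]
0.555 [None, None, np.float64(31.3), None, np.float64(32.3)]
0.56 [np.float64(34.8), np.float64(35.7), np.float64(35.8), np.float64(36.2), np.float64(36.3)]
0.565 [np.float64(37.0), np.float64(37.2), np.float64(37.2), np.float64(37.3), np.float64(37.0)]
0.57 [np.float64(36.3), np.float64(36.4), np.float64(35.9), np.float64(35.6), np.float64(35.2)]
0.575 [np.float64(31.2), np.float64(30.6), np.float64(29.5), np.float64(28.9), np.float64(29.2)]
0.58 [np.float64(29.3), np.float64(29.3), np.float64(29.5), np.float64(29.5), np.float64(29.4)]
```

The bar is in the groove: its top is 37 mm high along its whole length, centred at x ≈ 0.565. Lifting off and crossing to the upper half, staying in front of the hanging tools.

jog_arm:
  increments:
    - {"delta_pos":[-3,0,-45],"twist":[0,0,0]}
    - {"delta_pos":[-20,-5,-90],"twist":[0,0,-0.1]}
    - {"delta_pos":[-55,-35,-100],"twist":[0,0,-0.24]}
    - {"delta_pos":[-90,-70,-100],"twist":[0,0,-0.38]}
    - {"delta_pos":[-120,-105,-100],"twist":[0,0,-0.52]}
  gripper: -1

```text
time: 7.7
position: [0.4195, -0.2372, 0.0992]
tcp_rot: [179.9, -0.0, 27.0]
contact_force: [-0.5, 0.3, 0.6]
grip_width: 0.846
grasp_force: 0.0
```

```bash
cat >> h.py <<'E'
from scipy.spatial.transform import Rotation as Ro
def to(x,y,z,yaw):
    """shift (mm) and turn from the measured pose to world target (mm), tool down at yaw deg"""
    s=ctrl.get_state();R=Ro.from_euler("xyz",s["tcp_rot"],degrees=True)
    d=R.inv().apply(np.array([x,y,z])-s["position"]*1000);r=(R.inv()*Ro.from_euler("xyz",[180,0,yaw],degrees=True)).as_rotvec()
    print(round(s["time"],2),(s["position"]*1000).round(1),s["tcp_rot"].round(2),"-> dpos",d.round(1),"twist",r.round(3))
E
python3 -c "
from h import *
to(420,-100,100,50);to(460.7,8.5,100,65.4)"
```

```text
7.7 [ 419.5 -237.2   99.2] [ 1.7993e+02 -3.0000e-02  2.7020e+01] -> dpos [  62.7 -122.    -0.9] twist [ 0.001 -0.    -0.401]
7.7 [ 419.5 -237.2   99.2] [ 1.7993e+02 -3.0000e-02  2.7020e+01] -> dpos [ 148.3 -200.1   -0.9] twist [ 0.001 -0.    -0.67 ]
```

jog_arm:
  increments:
    - {"delta_pos":[21,-41,0],"twist":[0,0,-0.13]}
    - {"delta_pos":[42,-81,0],"twist":[0,0,-0.27]}
    - {"delta_pos":[63,-122,0],"twist":[0,0,-0.4]}
    - {"delta_pos":[105,-150,0],"twist":[0,0,-0.54]}
    - {"delta_pos":[120,-161,0],"twist":[0,0,-0.67]}

```text
time: 8.2
position: [0.4559, -0.037, 0.0989]
tcp_rot: [179.9, -0.1, 65.6]
contact_force: [-0.5, -0.2, -0.5]
grip_width: 0.996
grasp_force: 0.0
```

jog_arm:
  increments:
    - {"delta_pos":[0,0,0],"twist":[0,0,0]}
    - {"delta_pos":[0,0,0],"twist":[0,0,0]}
    - {"delta_pos":[0,0,0],"twist":[0,0,0]}

```text
time: 8.5
position: [0.4549, -0.041, 0.0984]
tcp_rot: [-180.0, 0.0, 65.0]
contact_force: [-0.1, -0.9, 0.5]
grip_width: 1.001
grasp_force: 0.0
```

```bash
python3 - <<'E'
from h import *
i,P=wrist("w10")
print("top",rect(P,(.38,.53,-.06,.08),.018,.031),"rib",rect(P,(.38,.53,-.06,.08),.043,.054))
m=P[150:330,200:440].reshape(-1,3);m=m[(m[:,2]>.08)&(m[:,2]<.2)];print("fing min z",np.sort(m[:,2])[:20:4].round(4) if len(m) else None)
to(460.7,8.5,100,65.4)
E
```

```text
8.5 [ 0.4549 -0.041   0.0984] [-1.7998e+02  2.0000e-02  6.4980e+01] [-0.1 -0.9  0.5] 1.001
top ([460.6, 8.9, 110.3, 40.1, 65.8, 23.4], 4570) rib ([460.7, 8.9, 50.1, 16.1, 66.0, 49.1], 1312)
fing min z [0.149  0.1496 0.1498 0.1499 0.1502]
8.55 [455.  -41.1  98.4] [-1.7999e+02  2.0000e-02  6.4970e+01] -> dpos [ 47.4 -15.8  -1.6] twist [-0.     0.    -0.007]
```

jog_arm:
  increments:
    - {"delta_pos":[25,-8,20],"twist":[0,0,-0.016]}
    - {"delta_pos":[47.8,-16,45],"twist":[0,0,-0.016]}
    - {"delta_pos":[47.8,-16,80],"twist":[0,0,-0.016]}
    - {"delta_pos":[47.8,-16,110],"twist":[0,0,-0.016]}
    - {"delta_pos":[47.8,-16,110],"twist":[0,0,-0.016]}

```text
time: 9.05
position: [0.4563, 0.0098, -0.0159]
tcp_rot: [-179.5, 0.2, 65.9]
contact_force: [-1.8, 0.3, 0.4]
grip_width: 0.998
grasp_force: 0.0
```

```bash
python3 -c "
from h import *
to(460.65,8.9,-12,65.9);print(ctrl.get_state()['contact_force'])"
```

```text
9.05 [456.3   9.8 -15.9] [-1.7946e+02  1.6000e-01  6.5930e+01] -> dpos [ 1.   4.3 -3.9] twist [-0.009  0.003  0.   ]
[-1.75627482  0.29841005  0.41634836]
```

Still settling; hold, then check.

jog_arm:
  increments:
    - {"delta_pos":[0,0,0],"twist":[0,0,0]}
    - {"delta_pos":[0,0,0],"twist":[0,0,0]}
    - {"delta_pos":[0,0,0],"twist":[0,0,0]}

```text
time: 9.35
position: [0.4628, 0.0094, -0.0093]
tcp_rot: [179.8, -0.1, 66.0]
contact_force: [-0.2, -0.5, 0.7]
grip_width: 1.001
grasp_force: 0.0
```

```bash
python3 -c "
from h import *
to(460.65,8.9,-12,65.9)
i,P=wrist('w11');print(rect(P,(.38,.53,-.06,.08),.018,.031))"
```

```text
9.35 [462.8   9.4  -9.3] [ 1.7978e+02 -6.0000e-02  6.6000e+01] -> dpos [-1.3 -1.8  2.7] twist [ 0.004 -0.001  0.002]
9.35 [ 0.4628  0.0094 -0.0093] [ 1.7978e+02 -6.0000e-02  6.6000e+01] [-0.2 -0.5  0.7] 1.001
([460.6, 8.8, 110.6, 40.1, 65.7, 23.4], 9263)
```

jog_arm:
  increments:
    - {"delta_pos":[0,0,0],"twist":[0,0,0]}
    - {"delta_pos":[0,0,0],"twist":[0,0,0]}
    - {"delta_pos":[0,0,0],"twist":[0,0,0]}
    - {"delta_pos":[0,0,0],"twist":[0,0,0]}
    - {"delta_pos":[0,0,0],"twist":[0,0,0]}
  gripper: 1

```text
time: 9.9
position: [0.4611, 0.01, -0.0113]
tcp_rot: [180.0, -0.0, 66.0]
contact_force: [2.7, 0.0, -0.0]
grip_width: 0.175
grasp_force: 60.0
```

jog_arm:
  increments:
    - {"delta_pos":[0,0,0],"twist":[0,0,0]}
    - {"delta_pos":[0,0,0],"twist":[0,0,0]}
    - {"delta_pos":[0,0,0],"twist":[0,0,0]}
    - {"delta_pos":[0,0,0],"twist":[0,0,0]}
    - {"delta_pos":[0,0,0],"twist":[0,0,0]}

```text
time: 10.4
position: [0.4611, 0.01, -0.0113]
tcp_rot: [180.0, -0.0, 66.1]
contact_force: [0.6, 1.0, 1.7]
grip_width: 0.173
grasp_force: 60.3
```

Grip is firm on the rib: 60 N, opening about 15 mm. Lifting and carrying back along the front path.

jog_arm:
  increments:
    - {"delta_pos":[0,0,-15],"twist":[0,0,0]}
    - {"delta_pos":[0,0,-40],"twist":[0,0,0]}
    - {"delta_pos":[-15,0,-75],"twist":[0,0,0]}
    - {"delta_pos":[-45,0,-90],"twist":[0,0,0]}
    - {"delta_pos":[-77,0,-90],"twist":[0,0,-0.05]}

```text
time: 10.9
position: [0.4311, -0.0613, 0.0811]
tcp_rot: [179.7, -0.0, 69.1]
contact_force: [1.8, -1.0, -1.7]
grip_width: 0.172
grasp_force: 59.9
```

jog_arm:
  increments:
    - {"delta_pos":[-30,5,0],"twist":[0,0,-0.05]}
    - {"delta_pos":[-60,12,0],"twist":[0,0,-0.1]}
    - {"delta_pos":[-95,30,0],"twist":[0,0,-0.16]}
    - {"delta_pos":[-130,52,0],"twist":[0,0,-0.22]}
    - {"delta_pos":[-165,75,0],"twist":[0,0,-0.28]}

```text
time: 11.4
position: [0.4394, -0.2424, 0.0774]
tcp_rot: [-179.9, -0.1, 85.1]
contact_force: [0.1, 0.8, -1.8]
grip_width: 0.174
grasp_force: 59.8
```

```bash
python3 -c "
from h import *
to(563.7,-350.5,80,87)
s=ctrl.get_state();print(s['grip_width'],s['grasp_force'],s['contact_force'])"
```

```text
11.4 [ 439.4 -242.4   77.4] [-1.7992e+02 -5.0000e-02  8.5080e+01] -> dpos [-97.  133.1  -2.8] twist [-0.001 -0.001 -0.034]
0.17371550593680407 59.819666147232056 [ 0.13721622  0.81356494 -1.77493241]
```

jog_arm:
  increments:
    - {"delta_pos":[-25,33,0],"twist":[0,0,-0.034]}
    - {"delta_pos":[-50,67,0],"twist":[0,0,-0.034]}
    - {"delta_pos":[-75,102,0],"twist":[0,0,-0.034]}
    - {"delta_pos":[-90,124,10],"twist":[0,0,-0.034]}
    - {"delta_pos":[-97,133,25],"twist":[0,0,-0.034]}

```text
time: 11.9
position: [0.5661, -0.3517, 0.0532]
tcp_rot: [179.9, 0.1, 86.9]
contact_force: [-0.3, -0.1, -2.4]
grip_width: 0.173
grasp_force: 59.9
```

jog_arm:
  increments:
    - {"delta_pos":[0,0,0],"twist":[0,0,0]}
    - {"delta_pos":[0,0,0],"twist":[0,0,0]}
    - {"delta_pos":[0,0,0],"twist":[0,0,0]}
    - {"delta_pos":[0,0,0],"twist":[0,0,0]}
    - {"delta_pos":[0,0,0],"twist":[0,0,0]}

```text
time: 12.4
position: [0.5643, -0.3495, 0.0545]
tcp_rot: [179.9, 0.0, 86.9]
contact_force: [1.0, -0.6, -2.8]
grip_width: 0.172
grasp_force: 59.8
```

```bash
python3 - <<'E'
from h import *
i,P=wrist("w12")
print("upper top",rect(P,(.50,.63,-.44,-.26),.082,.100))
for z in range(56,116,6): print(z,rect(P,(.50,.63,-.44,-.26),z/1000,(z+6)/1000))
print("lower",rect(P,(.50,.63,-.45,-.25),.026,.033))
to(563.7,-350.5,50,87)
E
```

```text
12.4 [ 0.5643 -0.3495  0.0545] [1.7994e+02 4.0000e-02 8.6920e+01] [ 1.  -0.6 -2.8] 0.172
upper top ([564.7, -350.7, 111.1, 40.3, 86.9, 89.1], 6586)
56 None
62 ([567.5, -303.7, 16.4, 39.5, 86.8, 66.2], 90)
68 ([567.3, -303.6, 16.2, 39.9, 86.6, 71.0], 172)
74 ([567.5, -303.5, 16.3, 39.2, 86.8, 77.2], 179)
80 ([567.3, -303.5, 16.3, 39.4, 86.5, 83.1], 201)
86 ([564.7, -350.7, 111.0, 40.3, 86.9, 89.0], 6170)
92 ([565.3, -330.8, 21.3, 30.6, 87.7, 95.8], 159)
98 ([565.3, -333.2, 16.5, 41.3, 86.7, 101.3], 378)
104 ([565.4, -333.3, 16.8, 41.8, 86.5, 107.3], 468)
110 ([564.1, -349.9, 43.8, 43.1, 42.0, 114.8], 3215)
lower ([526.2, -329.2, 118.7, 66.2, 55.4, 29.3], 4699)
12.45 [ 564.3 -349.5   54.4] [1.7995e+02 4.0000e-02 8.6920e+01] -> dpos [-1.  -0.6  4.4] twist [ 0.001  0.001 -0.001]
```

View pics/w12.png

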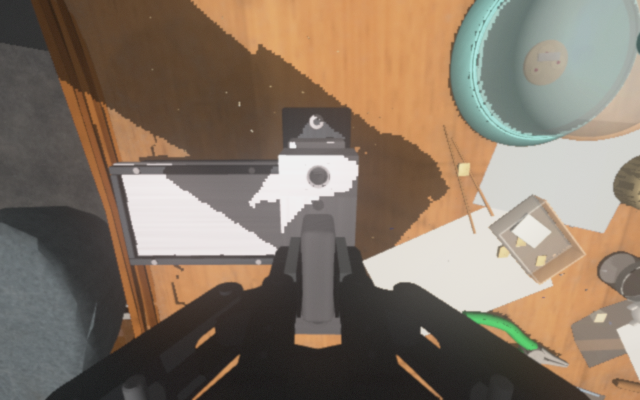

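The upper half hangs level above the lower, its centre at (564.7, −350.7), and a hole is visible at (318,175). It needs about 1.2 mm of correction in each direction. Correct and descend to just above the dowel tips.

jog_arm:
  increments:
    - {"delta_pos":[-1.1,-1.2,5],"twist":[0,0,0]}
    - {"delta_pos":[-1.1,-1.2,10],"twist":[0,0,0]}
    - {"delta_pos":[-1.1,-1.2,16],"twist":[0,0,0]}
    - {"delta_pos":[-1.1,-1.2,18],"twist":[0,0,0]}
    - {"delta_pos":[-1.1,-1.2,18],"twist":[0,0,0]}

```text
time: 12.95
position: [0.5624, -0.3503, 0.0345]
tcp_rot: [-179.9, -0.1, 86.9]
contact_force: [0.0, -0.0, -3.4]
grip_width: 0.173
grasp_force: 59.8
```

jog_arm:
  increments:
    - {"delta_pos":[0,0,0],"twist":[0,0,0]}
    - {"delta_pos":[0,0,0],"twist":[0,0,0]}
    - {"delta_pos":[0,0,0],"twist":[0,0,0]}

```text
time: 13.25
position: [0.5632, -0.3508, 0.0359]
tcp_rot: [180.0, 0.0, 86.9]
contact_force: [-0.2, 0.5, -2.1]
grip_width: 0.175
grasp_force: 59.8
```

```bash
python3 - <<'E'
from h import *
i,P=wrist("w13")
print("upper top",rect(P,(.50,.63,-.44,-.26),.064,.076))
E
```

```text
13.25 [ 0.5632 -0.3508  0.0359] [1.7997e+02 2.0000e-02 8.6910e+01] [-0.2  0.5 -2.1] 0.175
upper top ([563.5, -352.1, 111.4, 40.2, 86.8, 70.4], 6350)
```

jog_arm:
  increments:
    - {"delta_pos":[0.3,0,2],"twist":[0,0,0]}
    - {"delta_pos":[0.3,0,4],"twist":[0,0,0]}
    - {"delta_pos":[0.3,0,6],"twist":[0,0,0]}
    - {"delta_pos":[0.3,0,8],"twist":[0,0,0]}
    - {"delta_pos":[0.3,0,8],"twist":[0,0,0]}

```text
time: 13.8
position: [0.5627, -0.3501, 0.0269]
tcp_rot: [-180.0, -0.0, 86.9]
contact_force: [1.0, -0.0, -1.4]
grip_width: 0.172
grasp_force: 59.8
```

jog_arm:
  increments:
    - {"delta_pos":[0,0,1],"twist":[0,0,0]}
    - {"delta_pos":[0,0,2],"twist":[0,0,0]}
    - {"delta_pos":[0,0,3],"twist":[0,0,0]}
    - {"delta_pos":[0,0,4],"twist":[0,0,0]}
    - {"delta_pos":[0,0,4],"twist":[0,0,0]}

```text
time: 14.3
position: [0.5629, -0.3502, 0.0233]
tcp_rot: [-180.0, -0.0, 86.9]
contact_force: [-0.5, 0.5, -2.0]
grip_width: 0.176
grasp_force: 59.8
```

It slid onto the dowels with no resistance. Now press against the pins.

jog_arm:
  increments:
    - {"delta_pos":[0,0,1],"twist":[0,0,0]}
    - {"delta_pos":[0,0,2],"twist":[0,0,0]}
    - {"delta_pos":[0,0,3],"twist":[0,0,0]}
    - {"delta_pos":[0,0,3],"twist":[0,0,0]}
    - {"delta_pos":[0,0,3],"twist":[0,0,0]}

```text
time: 14.8
position: [0.5632, -0.3505, 0.0213]
tcp_rot: [180.0, 0.0, 86.9]
contact_force: [-2.3, 2.1, 4.4]
grip_width: 0.175
grasp_force: 60.8
```

jog_arm:
  increments:
    - {"delta_pos":[0,0,0.5],"twist":[0,0,0]}
    - {"delta_pos":[0,0,1],"twist":[0,0,0]}
    - {"delta_pos":[0,0,1.5],"twist":[0,0,0]}
    - {"delta_pos":[0,0,2],"twist":[0,0,0]}
    - {"delta_pos":[0,0,2],"twist":[0,0,0]}

```text
time: 15.3
position: [0.5632, -0.3505, 0.0193]
tcp_rot: [180.0, 0.0, 86.9]
contact_force: [-2.8, 1.5, 6.7]
grip_width: 0.173
grasp_force: 61.1
```

jog_arm:
  increments:
    - {"delta_pos":[0,0,0.5],"twist":[0,0,0]}
    - {"delta_pos":[0,0,1],"twist":[0,0,0]}
    - {"delta_pos":[0,0,1],"twist":[0,0,0]}
    - {"delta_pos":[0,0,1],"twist":[0,0,0]}

```text
time: 15.7
position: [0.5633, -0.3506, 0.0188]
tcp_rot: [180.0, 0.0, 86.9]
contact_force: [-3.6, 2.9, 8.4]
grip_width: 0.171
grasp_force: 61.4
```

jog_arm:
  increments:
    - {"delta_pos":[0,0,0.5],"twist":[0,0,0]}
    - {"delta_pos":[0,0,1],"twist":[0,0,0]}
    - {"delta_pos":[0,0,1],"twist":[0,0,0]}
    - {"delta_pos":[0,0,1],"twist":[0,0,0]}

```text
time: 16.1
position: [0.5634, -0.3506, 0.0187]
tcp_rot: [180.0, 0.0, 86.9]
contact_force: [-4.9, 3.7, 12.5]
grip_width: 0.173
grasp_force: 61.8
```

jog_arm:
  increments:
    - {"delta_pos":[0,0,1],"twist":[0,0,0]}
    - {"delta_pos":[0,0,2],"twist":[0,0,0]}
    - {"delta_pos":[0,0,2],"twist":[0,0,0]}
    - {"delta_pos":[0,0,2],"twist":[0,0,0]}
    - {"delta_pos":[0,0,2],"twist":[0,0,0]}

```text
time: 16.6
position: [0.5635, -0.3507, 0.0187]
tcp_rot: [-180.0, 0.0, 86.9]
contact_force: [-8.3, 6.9, 20.1]
grip_width: 0.17
grasp_force: 62.9
```

```bash
python3 - <<'E'
from h import *
i,P=wrist("w14")
r=rect(P,(.50,.63,-.44,-.26),.048,.06);print(r)
q=P[(abs(P[...,0]-.563)<.018)&(abs(P[...,1]+.352)<.052)&(abs(P[...,2]-.054)<.006)]
A=np.c_[q[:,0]-.563,q[:,1]+.352,np.ones(len(q))];s=np.linalg.lstsq(A,q[:,2],rcond=None)[0];print("slopes,z",s.round(4))
d=P[(abs(P[...,0]-.49)<.04)&(abs(P[...,1]+.348)<.028)&(abs(P[...,2]-.03)<.004)];print("deck z",np.median(d[:,2]) if len(d) else None)
E
```

```text
16.6 [ 0.5635 -0.3507  0.0187] [-1.7999e+02  1.0000e-02  8.6920e+01] [-8.3  6.9 20.1] 0.17
([563.6, -351.8, 110.9, 40.3, 86.7, 53.3], 6315)
slopes,z [0.002  0.0015 0.0534]
deck z 0.02933551513362037
```

The halves are shut: the top sits 24.0 mm above the parting face, level, under 20 N. Handing in while still pressing.

```bash
python3 -c "
from bench import ctrl
print(ctrl.hand_in())"
```

```text
the job is handed in; nothing more can be done
None
```

The job is handed in at 16.6 s: the bar is in the groove, and the upper half is on both dowels, measured level and shut, still gripped and pressed down with about 20 N; I never moved the loupe, holder or jar.

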